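# Refit a gas burner's bezel and knob and hold the tap pressed

### The arm

A 6-joint arm with a two-finger parallel gripper is mounted at the origin on a cart in front of the work surface, level with it; the furniture and walls round the work are solid. World frame = base frame: x ahead of the robot, y to its left, z up, the work surface at z = 0. Lengths are in m, angles in rad, forces in N, time in s.
With the tool pointing down it reaches from about 0.275 to 0.875 m from the base axis. Payload 12.5 kg.
Tool frame: the origin (TCP) lies at the very end of the fingers, on their centre line; the grasp point (between the pads) lies 19 mm behind it; z points along the fingers, y is the line along which they close (so a half turn about z gives the same grasp; the last joint's range is limited). The gripper opens to 85 mm and grips with 20 to 120 N. Pads are 22 mm wide; open, the fingers measure 114 mm over their backs; the gripper's body (76 mm by 85 mm) begins 54 mm behind the grasp point. The pads swing forward as they close: fully open they stand 13 mm farther back than shut.
Start: joints at [1.071, 0.351, 1.652, -0, 1.139, -0.085], TCP at [0.222, 0.503, 0.231] pointing down, gripper open.
Joint ranges: [-2.75, 2.75], [-0.79, 2.1], [0.01, 2.65], [-1.57, 4.71], [0.07, 3.14], [-2.87, 2.87]. Speed limits (rad/s): [2.22, 2.22, 2.79, 3.14, 3.14, 3.14].

### API

Orientations are given as [roll, pitch, yaw] about the fixed x, y, z axes, in that order (R = Rz(yaw) Ry(pitch) Rx(roll)).
In Python, from bench import sensors, read_camera, robot gives the robot as it stands.
- The arm moves only by the tool creep_tool, called after "Call:" by a JSON object that holds its "op" and its "data". Schema: {"type":"object","properties":{"rows":{"type":"string"},"force":{"type":"number"},"only":{"type":"string"},"quiet":{"type":"boolean"},"lines":{"type":"string"}},"required":["rows"],"additionalProperties":false}. rows is a string of 1 to 20 rows, parted by semicolons, with the numbers parted by spaces; each row has 7 numbers: the finger opening in m, then dx, dy, dz in shares of 0.8 m (1.0 is 0.8 m), then a rotation vector rx, ry, rz in parts of the range, where 1.0 means pi/2 rad; each row shifts and turns the commanded pose from where the row before left it, along the tool's axes as they then stand; what a row does not reach is not made up. A row lasts 1/8 s, in which the tool goes at most 0.0625 m and 0.188 rad, less where a joint would pass 70% of its speed; a pose out of reach is approached as far as the arm can. The fingers move at their own pace and stop on an object; force is the grip in N (left out, the last holds). Time passes only in rows, so rows that do not move let the fingers close. The tool returns the time, the measured TCP pose, the force, the opening and the grip force at its end. only (a regular expression) keeps the lines of the reply that match it, lines (a string "A,B") keeps lines A to B, and quiet returns only ok. Input that does not fit is refused with a message, and nothing moves.
- sensors.sense(): the state, without advancing time (a new reading comes with each control period).
- read_camera(name): name is "scene" or "side" or "wrist"; returns a dict with "frame" (400x640x3 uint8, blue, green, red), "fx", "fy", "cx", "cy" (pixels), "rvec" (rotation vector, rad) and "tvec" (3), from world to camera coordinates, as OpenCV has them. Camera axes: x right, y down, z forward; pixel columns grow to the right and rows downward; lengths in m; the calibration is good to about 2 mm. The wrist camera is an equidistant fisheye: a pixel r from the principal point sees the ray r / f radians off the axis. A picture is of the moment at which its call begins. There is no depth.
- robot.sign_off(): hands the job in; it is judged then, once.
The state is a dict: "clock": time; "qpos": joint angles; "qvel": joint speeds; "joint_torque": joint torques, N m; "tool_pos": TCP position; "eef_rot": TCP orientation; "force": force on the tool from outside, world axes, zero at the start; "torque": the same for the moment, N m; "opening": finger opening in m; "grasp_force": force on a finger pad.
Only numpy, scipy, OpenCV 4.12 (cv2) and the standard library are available. Lean on these libraries where they do the work, as an engineer would, in place of code of your own. Each camera call takes 0.05 s, during which the arm holds its last target. There are 200 camera calls.

### The job

The tap of the bench gas burner is going back together. Lay the loose steel bezel cup over the tap's spindle so that it nests flat in the round seat and let go of it; then turn the loose black knob until the flat in its bore matches the flat on the spindle and push it fully home. Finally press the knob all the way down against the tap's spring, as one does to light it, and finish while still holding it pressed, leaving everything else on the bench where it is.

Things in the scene. Friction and masses are not known exactly. Their poses are not given: they have to be found in the camera images.
- burner: Bench gas burner: flat grey steel housing with a bright deck, 215 (x) by 290 (y) by 58 mm high, fixed to the bench. Origin: centre of its underside; x to its back, y to its left, z up. Left half of the deck: burner ring in a four-armed trivet (radius 76 mm, top 95 mm above the bench). Right half: the tap, standing up through the deck.
- seat (a point): Tap seat: shallow round steel cup pressed up from the deck, lip 67 mm across, 6 mm high; inside it tapers from 60 mm at the lip to 53 mm at the floor. Point: centre of its floor, at deck height (58 mm above the bench), on the tap's axis; axes as the burner's. In its middle a brass gland, 19 mm across, 7.5 mm high, then the spindle. The trivet is 65 mm or more from the axis.
- spindle_tip (a point): Centre of the top end of the tap's steel spindle, 31 mm above the seat's floor when not pressed. The spindle is a vertical D-shaft: 12 mm diameter, one flat 2 mm from its axis (8 mm across), tip chamfered 1 mm. The frame turns and moves with it: z up along the axis, x points out of the flat.
- tap_turn (a joint): Angle of the spindle about the vertical: 0 = flat to the burner's back (its +x), growing anticlockwise seen from above, up to 1.6 rad. It was left somewhere in between and is stiff (0.15 N m of friction), so it stays; it need not be turned.
- tap_press (a joint): How far the spindle is pressed down, m: 0 up, 0.005 at its lower stop. A spring pushes it up, with about 5 N at 0 and 9 N at the stop; it springs back when let go.
- bezel: Loose bezel cup, bright steel, 58 mm across, 18 mm high, wall 2.5 mm: the lower 8 mm taper to 49 mm at the foot, the upper 10 mm are straight (grip here, across the diameter). Floor 2.2 mm thick with a 26 mm hole for the tap. Stands foot down on the bench, right of the burner. Origin: centre of its underside, z up; nested, it lies at the seat point. 60 g.
- knob: Loose black knob, skirt down on the bench, right of the burner: skirt 41 mm across, 10 mm high; on it a bar grip 16 mm thick, 38 mm long, up to 34 mm above the underside; the bar's narrow end with a white line is the pointer. Origin: centre of its underside; z up, x to the pointer. It slides on when its x points as spindle_tip's x (within about 0.15 rad). 120 g.
- bore_end (a point): Closed end of the knob's blind bore, on its axis, 16 mm above its underside; axes as the knob's. The bore is D-shaped: 13.2 mm diameter, flat 2.6 mm from the axis on the pointer's side (+x), mouth 1 mm wider all round. The point meets spindle_tip when the knob is fully home (underside 15 mm above the deck, 10 mm when pressed).
- pointer (a point): Tip of the knob's pointer: on the narrow end of the bar, 19.5 mm from the knob's axis along its x, 16 mm above its underside. With the knob home it stands on the side of the spindle's flat.
- screwdriver: Bystander: screwdriver with a red handle, 218 mm long, lying at the far right; leave it alone.
- pliers: Bystander: long-nosed pliers with red grips, 199 mm long, lying left of the burner; leave them alone.
- tape_roll: Bystander: black roll of insulating tape, 58 mm across and 18 mm high, lying flat behind the loose parts; leave it alone.
- bolt: Bystander: steel bolt, 42 mm long, 19 mm head, lying on its side near the loose parts; leave it alone.
- jar: Bystander: clear jar of screws with a red lid, 63 mm across, 79 mm high; leave it alone.
- measure: Bystander: tape measure, 88 mm long, 68 mm high, standing left of the burner; leave it alone.
- pouch: Bystander: rolled dark tool pouch, 265 mm long, 48 mm high, lying behind the burner; leave it alone.
Not all that is in view belongs to the job. Several things have the shape of the knob; the one meant has the colours described above. Of the things shaped like the bezel, the steel one is meant.

How it is judged:
On the way, in this order (a step that is already met when the one before it is completed fails the run):
1. the bezel lies flat in the seat, centred on the tap, and is let go (horizontal distance between bezel and seat below 0.004 m and z of bezel in the frame of seat below 0.002 m and angle between bezel's own z axis and vertical below 0.05 rad and contact force between bezel and the fingers below 0.3 N), for 0.2 s.
2. the knob is fully home on the spindle, flat to flat (distance between bore_end and spindle_tip below 0.003 m and angle between the z axis of knob and the z axis of spindle_tip, either way round below 0.12 rad and angle between the x axis of knob and the x axis of spindle_tip, either way round below 0.3 rad and x of pointer in the frame of spindle_tip above 0.01 m), for 0.2 s.
At the end, for the whole second after the job is handed in: Still held pressed: spindle at least 3.8 of 5 mm down, over 2 N from the fingers. Knob home: bore end within 3 mm of spindle tip, upright within 0.12 rad, pointer to the flat within 0.3 rad. Bezel in the seat: within 4 mm of centre, at most 2 mm above the floor, tilt under 0.05 rad (all of step 2 and horizontal distance between bezel and seat below 0.004 m and z of bezel in the frame of seat below 0.002 m and angle between bezel's own z axis and vertical below 0.05 rad and value of joint tap_press above 0.0038 m and contact force between knob and the fingers above 2 N); the arm keeps its last pose, push and grip.
It fails at once if a bystander is moved by more than 20 mm (distance of any of screwdriver, pliers, tape_roll, bolt, jar, measure, pouch from where it was at the start of the episode above 0.02 m).
It also fails if it takes over 58 s, if anything falls off the work surface, if the arm or the gripper's body presses on something with over 40 N, if the wrist force passes 120 N, or if a joint passes its speed limit or range.

## Working session

There is one attempt and no reset: what is moved stays moved. The work goes in short steps, Python scripts to look and compute and a tool call to move; the robot and the scene stay as the last step left them, time stands still between calls to the robot, and variables do not carry over. Pictures are saved under pics/ and viewed, at most 12 in all, crops included, and the job is handed in when it is done.

```bash
mkdir -p pics; ls; python3 - <<'E'
from bench import sensors, read_camera, robot
import cv2,numpy as np
for n in("scene","side","wrist"):
    c=read_camera(n);cv2.imwrite(f"pics/{n}0.png",c["frame"])
    R=cv2.Rodrigues(np.array(c["rvec"]))[0]
    print(n,c["fx"],c["fy"],c["cx"],c["cy"],(-R.T@np.array(c["tvec"]).ravel()).round(3),R[2].round(2))
print(sensors.sense())
E
```

```text
pics
scene 370.8681330033659 370.8681330033659 314.49912045980653 207.56405849839777 [ 0.192 -0.763  0.916] [ 0.36  0.59 -0.73]
side 443.555945992657 443.555945992657 319.53813053953104 199.0118734140909 [0.028 1.005 0.708] [ 0.41 -0.79 -0.46]
wrist 309.70691628693146 309.70691628693146 312.47308126140877 201.1584837656713 [0.155 0.533 0.373] [ 0.26 -0.12 -0.96]
{'clock': 0.15, 'qpos': array([ 1.07139403e+00,  3.51122169e-01,  1.65226798e+00,  3.08140603e-05,
        1.13914500e+00, -8.45834219e-02]), 'qvel': array([ 4.82487459e-04, -1.24442443e-03, -3.48582986e-04, -1.46482985e-04,
        1.33167487e-03, -3.46755422e-05]), 'joint_torque': array([ 8.47666124e-04, -5.06242704e+01, -2.91504729e+01, -5.65686685e-05,
        3.28177812e-03, -4.64910806e-05]), 'tool_pos': array([0.2214982 , 0.50313916, 0.23088025]), 'eef_rot': array([-3.14065590e+00, -1.07499567e-04,  2.72676082e+00]), 'force': array([-0.16298936, -0.20690095, -0.43599576]), 'torque': array([-0.05723713,  0.02340962, -0.01303622]), 'grasp_force': 0.0, 'opening': 0.08533386222729657}
```

View pics/scene0.png

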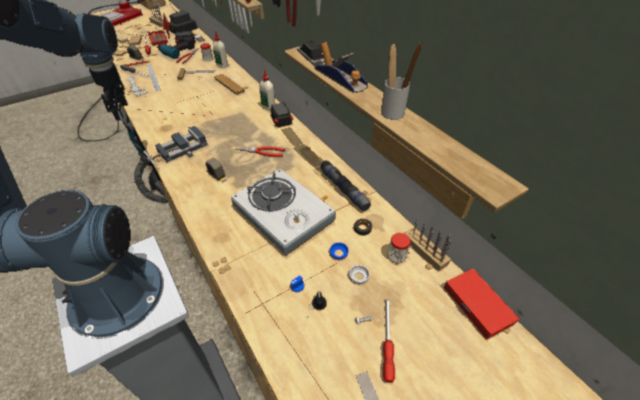

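View pics/side0.png

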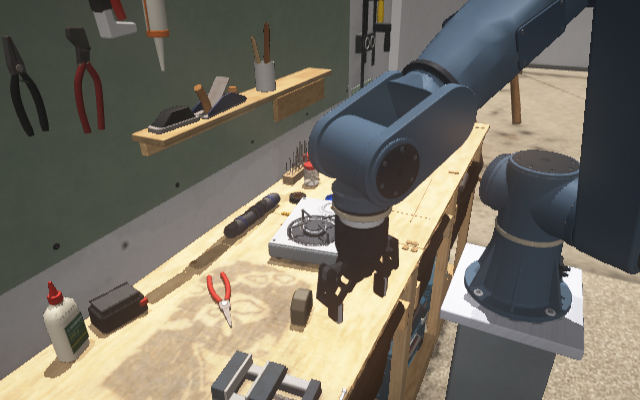

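The scene view shows the tap at (296,218), the steel bezel at (359,274), the black knob at (319,300), blue decoys at (339,251) and (297,284), the tape roll at (363,227) and the bolt at (363,320). The side view is mostly blocked by the arm. I'll work out rough positions from the scene view.

```bash
cat > h.py <<'E'
from bench import sensors, read_camera, robot
import cv2,numpy as np
from scipy.spatial.transform import Rotation as Ro
def cam(n):
    c=read_camera(n);c["n"]=n
    c["R"]=cv2.Rodrigues(np.array(c["rvec"]))[0];c["C"]=-c["R"].T@np.array(c["tvec"]).ravel();return c
def ray(c,uv):
    p=(np.atleast_2d(uv)-[c["cx"],c["cy"]])/[c["fx"],c["fy"]]
    if c["n"]=="wrist":
        r=np.linalg.norm(p,axis=1,keepdims=True)+1e-12
        d=np.c_[p/r*np.sin(r),np.cos(r)]
    else: d=np.c_[p,np.ones(len(p))]
    return d@c["R"]
def plane(c,uv,z):
    d=ray(c,uv);return c["C"]+d*((z-c["C"][2])/d[:,2])[:,None]
def proj(c,P):
    X=np.atleast_2d(P)@c["R"].T+np.array(c["tvec"]).ravel()
    if c["n"]=="wrist":
        r=np.linalg.norm(X[:,:2],axis=1,keepdims=True);p=X[:,:2]/r*np.arctan2(r,X[:,2:])
    else:p=X[:,:2]/X[:,2:]
    return p*[c["fx"],c["fy"]]+[c["cx"],c["cy"]]
def tool(v):  # world vector -> tool axes
    return Ro.from_euler("xyz",sensors.sense()["eef_rot"]).inv().apply(v)
E
python3 - <<'E'
from h import *
c=cam("scene")
for n,uv,z in[("tap",(296,218),.06),("bezel",(359,274),.01),("knob",(319,302),.005),("bluebez",(339,251),.01),("blueknob",(297,286),.005),("roll",(363,227),.01),("bolt",(363,320),.01),("jarlid",(401,241),.079)]:
    print(n,plane(c,uv,z)[0].round(3))
w=cam("wrist");s=sensors.sense()
R=Ro.from_euler("xyz",s["eef_rot"])
print("cam in tool",R.inv().apply(w["C"]-s["tool_pos"]).round(3),"axis in tool",R.inv().apply(w["R"][2]).round(3), R.as_matrix().round(2))
E
```

```text
tap [ 0.545 -0.078  0.06 ]
bezel [ 0.608 -0.323  0.01 ]
knob [ 0.465 -0.333  0.005]
bluebez [ 0.607 -0.225  0.01 ]
blueknob [ 0.44  -0.258  0.005]
roll [ 0.726 -0.188  0.01 ]
bolt [ 0.532 -0.442  0.01 ]
jarlid [ 0.744 -0.333  0.079]
cam in tool [ 0.073  0.    -0.142] axis in tool [-0.286  0.     0.958] [[-0.92  0.4  -0.  ]
 [ 0.4   0.92 -0.  ]
 [ 0.   -0.   -1.  ]]
```

The manual's scale: shifts go in shares of 0.8 m and turns go in shares of pi/2 rad. Converting my numbers, -0.041 m is -0.0513, -0.0064 m is -0.008.

Call:
{"op": "creep_tool", "data": {"rows": "0.085 -0.0513 -0.0463 -0.008 0 0 0;0.085 -0.0513 -0.0463 -0.008 0 0 0;0.085 -0.0513 -0.0463 -0.008 0 0 0;0.085 -0.0513 -0.0463 -0.008 0 0 0;0.085 -0.0513 -0.0463 -0.008 0 0 0;0.085 -0.0513 -0.0463 -0.008 0 0 0;0.085 -0.0513 -0.0463 -0.008 0 0 0;0.085 -0.0513 -0.0463 -0.008 0 0 0;0.085 -0.0513 -0.0463 -0.008 0 0 0;0.085 -0.0513 -0.0463 -0.008 0 0 0;0.085 -0.0513 -0.0463 -0.008 0 0 0;0.085 -0.0513 -0.0463 -0.008 0 0 0;0.085 -0.0513 -0.0463 -0.008 0 0 0;0.085 -0.0513 -0.0463 -0.008 0 0 0;0.085 0 0 0 0 0 0;0.085 0 0 0 0 0 0"}}

```text
clock: 2.25
tool_pos: [0.5379, -0.2017, 0.3205]
eef_rot: [3.141, -0.001, 2.727]
force: [0.5, 0.7, -0.3]
opening: 0.085
grasp_force: 0.0
```

```bash
python3 - <<'E'
from h import *
c=cam("wrist");cv2.imwrite("pics/w1.png",cv2.resize(c["frame"],(800,500)))
for n,P in dict(tap=(.545,-.078,.06),bezel=(.608,-.323,.01),knob=(.465,-.333,.005)).items(): print(n,proj(c,P).round())
E
```

```text
tap [[399. 136.]]
bezel [[260. 232.]]
knob [[215. 153.]]
```

View pics/w1.png

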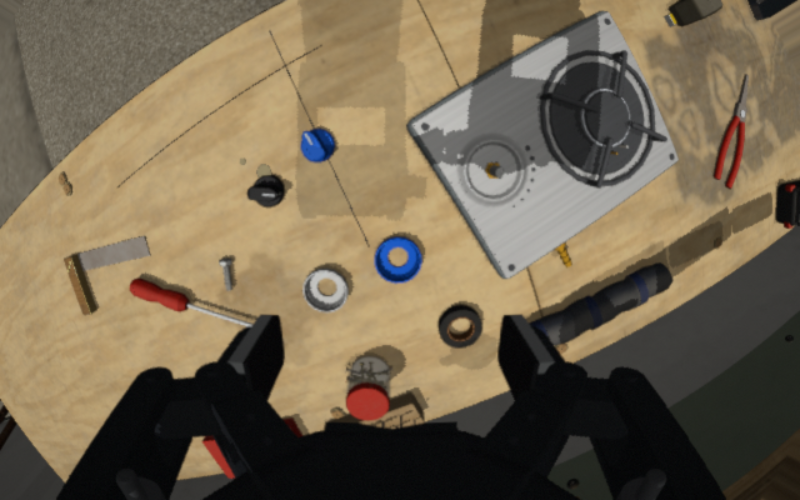

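The wrist view (shown at 1.25×) has the bezel at (326,289), the knob at (267,190) with its pointer end to the left, the seat at (494,170) and the trivet at (605,118).

```bash
python3 - <<'E'
from h import *
c=cam("wrist");f=c["frame"];hsv=cv2.cvtColor(f,cv2.COLOR_BGR2HSV)
# bezel
def win(m,u,v,r):
    o=np.zeros_like(m);u,v=int(u),int(v);o[v-r:v+r,u-r:u+r]=m[v-r:v+r,u-r:u+r];return o
m=win(((hsv[...,1]<60)*255).astype(np.uint8),261,231,28)
cs,h=cv2.findContours(m,cv2.RETR_CCOMP,cv2.CHAIN_APPROX_NONE)
for k,a in enumerate(cs):
    if len(a)>25:
        p=a[:,0].astype(float);z=.018 if h[0][k][3]<0 else .0022
        e=cv2.fitEllipse(plane(c,p,z)[:,:2].astype(np.float32)*1000)
        print("bezel",z,len(a),p.mean(0).round(1),e)
m=win(((hsv[...,2]<70)*255).astype(np.uint8),213,152,24)
cs,h=cv2.findContours(m,cv2.RETR_EXTERNAL,cv2.CHAIN_APPROX_NONE)
for a in cs:
    if len(a)>20: print("knob",cv2.fitEllipse(plane(c,a[:,0].astype(float),.01)[:,:2].astype(np.float32)*1000))
for n,uv,z in[("seat",(395,136),.06),("trivet",(484,94.5),.09),("c1",(330,100),.058),("c2",(482,10),.058),("c3",(542,126),.058),("c4",(406,221),.058),("bolt",(182,217),.01)]:
    print(n,plane(c,uv,z)[0].round(3))
cv2.imwrite("pics/c1.png",cv2.resize(np.hstack([f[115:185,175:265],f[195:265,225:315],f[100:170,350:440]]),None,fx=2.9,fy=2.9,interpolation=cv2.INTER_CUBIC))
E
```

```text
bezel 0.018 102 [259.6 232. ] ((606.3349609375, -321.2742614746094), (56.891258239746094, 59.26631164550781), 36.42177963256836)
bezel 0.0022 42 [261. 229.] ((606.906982421875, -321.9613952636719), (24.741641998291016, 25.786008834838867), 129.5504608154297)
knob ((463.5445251464844, -332.7242736816406), (35.635738372802734, 46.37110900878906), 166.21884155273438)
seat [ 0.543 -0.083  0.06 ]
trivet [0.53  0.049 0.09 ]
c1 [ 0.467 -0.145  0.058]
c2 [0.417 0.12  0.058]
c3 [0.615 0.163 0.058]
c4 [ 0.663 -0.109  0.058]
bolt [ 0.533 -0.434  0.01 ]
```

View pics/c1.png

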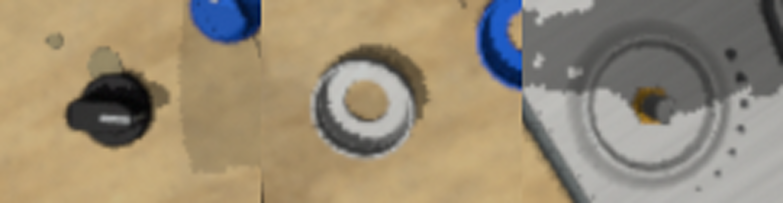

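Converted, 0.0475 m is 0.0594, 0.0292 m is 0.0365.

Call:
{"op": "creep_tool", "data": {"rows": "0.085 -0.0093 0.0365 0.0594 0 0 0;0.085 -0.0093 0.0365 0.0594 0 0 0;0.085 -0.0093 0.0365 0.0594 0 0 0;0.085 -0.0093 0.0365 0.0594 0 0 0;0.085 0 0 0 0 0 0;0.085 0 0 0 0 0 0"}}

```text
clock: 3.1
tool_pos: [0.6126, -0.1069, 0.1323]
eef_rot: [3.142, 0.002, 2.728]
force: [0.3, 0.2, 1.1]
opening: 0.0849
grasp_force: 0.0
```

```bash
python3 - <<'E'
from h import *
c=cam("wrist");f=c["frame"];np.save("tap.npy",c,allow_pickle=True)
u,v=proj(c,(.543,-.083,.075))[0].astype(int);print(u,v)
u0,v0=max(u-65,0),max(v-60,0);print(u0,v0)
cv2.imwrite("pics/c2.png",cv2.resize(f[v0:v0+120,u0:u0+130],None,fx=5,fy=5,interpolation=cv2.INTER_CUBIC))
E
```

```text
302 110
237 50
```

View pics/c2.png

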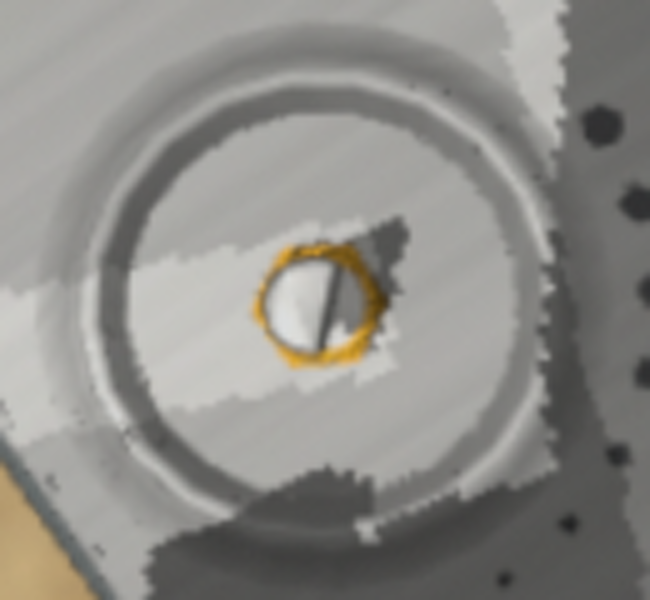

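The tap close-up (5× crop, origin 237,50) shows the spindle's D with its flat edge running from (338,262) to (320,348), facing right. The tip circle is centred near (317,305), and the seat lip spans x 88–550.

```bash
python3 - <<'E'
from h import *
c=np.load("tap.npy",allow_pickle=True).item();o=np.array([237,50.])
q=lambda x,y:o+(np.array([x,y])+.5)/5-.5
a,b=[plane(c,q(*p),.089)[0] for p in((338,262),(320,348))]
print("flat ends",a.round(4),b.round(4),"len",np.linalg.norm(a-b))
n=np.cross(b-a,[0,0,1]);n/=np.linalg.norm(n)
right=plane(c,q(500,300),.089)[0]-a
if n@right<0:n=-n
print("flat dir yaw",np.arctan2(n[1],n[0]),"axis est",((a+b)/2-2e-3*n).round(4),"tip circle",plane(c,q(317,305),.089)[0].round(4))
lip=[(94,310),(545,310),(330,75),(125,180),(140,440),(215,515),(250,90),(440,105),(510,170)]
P=plane(c,[q(*p) for p in lip],.064)[:,:2]*1000
print(cv2.fitEllipse(P.astype(np.float32)))
A=np.c_[2*P,np.ones(len(P))];s=np.linalg.lstsq(A,(P**2).sum(1),rcond=None)[0];print("circ",s[:2],np.sqrt(s[2]+s[:2]@s[:2]))
# orange gland at z=.0655
f=c["frame"];h=cv2.cvtColor(f,cv2.COLOR_BGR2HSV);m=(h[...,1]>130)&(h[...,0]<30);m[:95]=0;m[128:]=0;m[:,:285]=0;m[:,318:]=0
ys,xs=np.nonzero(m);(g,r)=cv2.minEnclosingCircle(np.c_[xs,ys].astype(np.float32));print("gland",plane(c,g,.0655)[0].round(4),r)
print("cam",c["C"].round(3))
E
```

```text
flat ends [ 0.539  -0.0797  0.089 ] [ 0.5476 -0.0858  0.089 ] len 0.010514218987305327
flat dir yaw 0.9504739893624106 axis est [ 0.5422 -0.0844  0.089 ] tip circle [ 0.5427 -0.084   0.089 ]
((542.4312744140625, -84.64156341552734), (61.34307861328125, 63.404788970947266), 57.88204574584961)
circ [542.33044717 -84.57804545] 31.17210767410857
gland [ 0.5425 -0.0845  0.0655] 12.796112060546875
cam [ 0.546 -0.077  0.274]
```

Converted, -0.0525 m is -0.0656, -0.0113 m is -0.0141, 0.163 rad is 0.1038.

Call:
{"op": "creep_tool", "data": {"rows": "0.085 0 0 0 0 0 0.1031;0.085 0 0 0 0 0 0.1031;0.085 0 0 0 0 0 0.1031;0.085 0 0 0 0 0 0.1031;0.085 0 0 0 0 0 0.1031;0.085 0 0 0 0 0 0.1038;0.085 -0.0656 -0.0141 0.0094 0 0 0;0.085 -0.0656 -0.0141 0.0094 0 0 0;0.085 -0.0656 -0.0141 0.0094 0 0 0;0.085 -0.0656 -0.0141 0.0094 0 0 0;0.085 0 0 0 0 0 0;0.085 0 0 0 0 0 0"}}

```text
clock: 4.65
tool_pos: [0.6062, -0.3221, 0.1024]
eef_rot: [3.14, 0.001, 1.753]
force: [-0.7, 0.1, 0.1]
opening: 0.085
grasp_force: 0.0
```

```bash
python3 - <<'E'
from h import *
c=cam("wrist");f=c["frame"];cv2.imwrite("pics/w3.png",f)
B=np.array([.6065,-.3216,0]);u,v=proj(c,B+[0,0,.01])[0].astype(int);print(u,v)
h=cv2.cvtColor(f,cv2.COLOR_BGR2HSV);m=((h[...,1]<60)*255).astype(np.uint8);o=np.zeros_like(m);s=np.s_[max(v-70,0):v+70,u-75:u+75];o[s]=m[s]
cs,hh=cv2.findContours(o,cv2.RETR_CCOMP,cv2.CHAIN_APPROX_NONE)
for k,a in enumerate(cs):
    if len(a)>60:
        z=.018 if hh[0][k][3]<0 else .0022
        print(z,len(a),cv2.boundingRect(a),cv2.fitEllipse(plane(c,a[:,0].astype(float),z)[:,:2].astype(np.float32)*1000))
print(sensors.sense()["tool_pos"],tool(B-sensors.sense()["tool_pos"]))
E
```

```text
312 204
0.018 206 (277, 170, 74, 73) ((607.2020263671875, -321.781982421875), (56.67522430419922, 58.219390869140625), 10.513121604919434)
0.0022 85 (298, 187, 32, 31) ((607.2949829101562, -322.2388610839844), (25.05958366394043, 25.33409881591797), 125.84291076660156)
[ 0.60635386 -0.32138916  0.10225589] [-1.44752018e-04 -1.69966824e-05  1.02256110e-01]
```

View pics/w3.png

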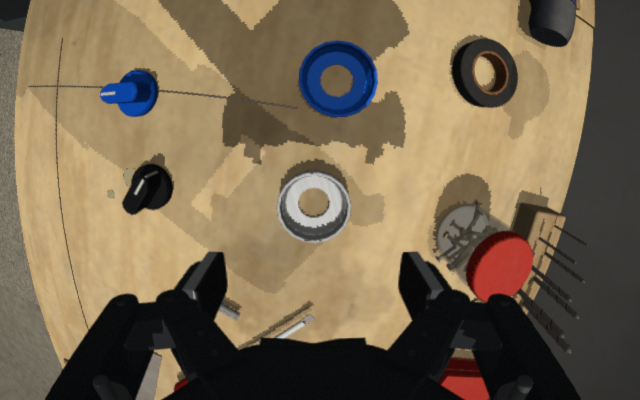

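The wrist view shows the steel bezel at (313,206), centred between the open fingers. The jar at (470,250) is clear of them. Next I lower and grip.

Converted, 0.045 m is 0.0563, 0.035 m is 0.0438.

Call:
{"op": "creep_tool", "data": {"rows": "0.085 0.0004 0.0009 0.0563 0 0 0;0.085 0 0 0.0438 0 0 0;0.085 0 0 0.0213 0 0 0;0.085 0 0 0 0 0 0;0.05 0 0 0 0 0 0;0.05 0 0 0 0 0 0;0.05 0 0 0 0 0 0;0.05 0 0 0 0 0 0;0.05 0 0 0 0 0 0", "force": 30}}

```text
clock: 5.82
tool_pos: [0.6077, -0.3218, 0.0061]
eef_rot: [3.14, 0.002, 1.754]
force: [-3.1, 1.1, 8.2]
opening: 0.0571
grasp_force: 30.3
```

Converted, -0.055 m is -0.0688, 0.049 m is 0.0613.

Call:
{"op": "creep_tool", "data": {"rows": "0.05 0 0 -0.025 0 0 0;0.05 0 0 -0.0563 0 0 0;0.05 0 0 -0.0688 0 0 0;0.05 0.0613 -0.0051 0 0 0 0;0.05 0.0613 -0.0051 0 0 0 0;0.05 0.0613 -0.0051 0 0 0 0;0.05 0.0613 -0.0051 0 0 0 0;0.05 0.0613 -0.0051 0 0 0 0;0.05 0 0 0 0 0 0;0.05 0 0 0 0 0 0"}}

```text
clock: 7.08
tool_pos: [0.5427, -0.0846, 0.1252]
eef_rot: [3.14, 0.001, 1.754]
force: [0.5, -0.2, -1.3]
opening: 0.0569
grasp_force: 32.3
```

```bash
python3 - <<'E'
from h import *
c=cam("wrist");f=c["frame"]
s=sensors.sense();print(s["tool_pos"],s["opening"],s["grasp_force"],"to go",tool(np.array([.5424,-.0845,.0641])-s["tool_pos"]).round(4))
u,v=proj(c,s["tool_pos"]+[0,0,.003])[0].astype(int);print(u,v)
h=cv2.cvtColor(f,cv2.COLOR_BGR2HSV)
sd=cam("side")
print(proj(sd,s["tool_pos"]))
u0,v0=u-100,max(v-90,0);print(u0,v0)
cv2.imwrite("pics/w4.png",cv2.resize(f[v0:v0+150,u0:u0+200],None,fx=4,fy=4,interpolation=cv2.INTER_CUBIC))
E
```

```text
[ 0.54263115 -0.08496413  0.12482297] 0.056837228380602345 32.310854089446366 to go [ 0.0006 -0.0002  0.0607]
311 261
[[333.02739663 188.14419592]]
211 171
```

View pics/w4.png

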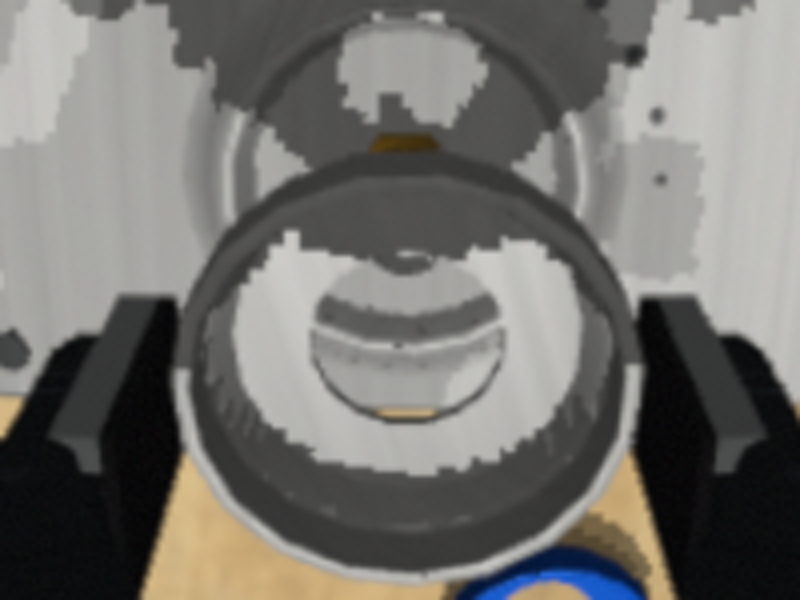

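The view (4× crop, origin 211,171) shows the bezel gripped and level. Its floor hole spans x 311–505 and y 252–422. I'll compute the bezel centre against the tap.

```bash
python3 - <<'E'
from h import *
c=cam("wrist");s=sensors.sense();o=np.array([211,171.]);q=lambda x,y:o+(np.array([x,y])+.5)/4-.5
zu=s["tool_pos"][2]-.0061
P=plane(c,[q(*p) for p in((311,345),(505,340),(408,252),(405,422),(330,400),(490,390))],zu+.0022)
e=cv2.fitEllipse(P[:,:2].astype(np.float32)*1000);print("hole",e)
P=plane(c,[q(*p) for p in((178,370),(635,375),(405,152),(420,580),(230,220),(590,225),(250,520),(575,520))],zu+.018)
e=cv2.fitEllipse(P[:,:2].astype(np.float32)*1000);print("rim",e)
print(s["tool_pos"],"go",tool(np.array([.5424,-.0845,0])-np.r_[np.array(e[0])/1000,0]).round(4))
E
```

```text
hole ((542.9864501953125, -85.99847412109375), (25.290803909301758, 26.62178611755371), 130.4930419921875)
rim ((542.63818359375, -83.7941665649414), (55.648380279541016, 59.586753845214844), 17.80886459350586)
[ 0.54234973 -0.0851741   0.12429222] go [-0.0007 -0.0004  0.    ]
```

Converted, 0.03 m is 0.0375, 0.0005 m is 0.0006.

Call:
{"op": "creep_tool", "data": {"rows": "0.05 0.0006 0 0.0375 0 0 0;0.05 0 0 0.0188 0 0 0;0.05 0 0 0.0125 0 0 0;0.05 0 0 0.0056 0 0 0;0.05 0 0 0 0 0 0"}}

```text
clock: 7.85
tool_pos: [0.5422, -0.0838, 0.0647]
eef_rot: [3.141, 0.0, 1.754]
force: [0.7, 0.8, -1.0]
opening: 0.0568
grasp_force: 32.3
```

Converted, -0.04 m is -0.05, -0.03 m is -0.0375.

Call:
{"op": "creep_tool", "data": {"rows": "0.05 0 0 0.0006 0 0 0;0.07 0 0 0 0 0 0;0.07 0 0 0 0 0 0;0.07 0 0 0 0 0 0;0.07 0 0 -0.0375 0 0 0;0.07 0 0 -0.05 0 0 0;0.07 0 0 -0.0375 0 0 0;0.07 0 0 0 0 0 0"}}

```text
clock: 8.85
tool_pos: [0.543, -0.0839, 0.1661]
eef_rot: [3.138, 0.002, 1.754]
force: [0.4, 0.2, -1.0]
opening: 0.0703
grasp_force: 0.0
```

```bash
python3 - <<'E'
from h import *
c=cam("wrist");f=c["frame"]
u,v=proj(c,(.5424,-.0845,.076))[0].astype(int);u0,v0=u-65,v-60;print(u0,v0)
cv2.imwrite("pics/w5.png",cv2.resize(f[v0:v0+120,u0:u0+130],None,fx=5,fy=5,interpolation=cv2.INTER_CUBIC))
np.save("w5.npy",c,allow_pickle=True)
# expected rim circle
t=np.linspace(0,2*np.pi,9)[:-1]
print(((proj(c,np.c_[.5424+.029*np.cos(t),-.0845+.029*np.sin(t),0*t+.076])-[u0,v0])*5).round())
print(((proj(c,np.c_[.5424+.013*np.cos(t),-.0845+.013*np.sin(t),0*t+.0602])-[u0,v0])*5).round())
E
```

```text
245 145
[[509. 336.]
 [484. 203.]
 [364. 126.]
 [222. 156.]
 [148. 273.]
 [181. 402.]
 [297. 471.]
 [431. 445.]]
[[406. 290.]
 [394. 233.]
 [344. 202.]
 [285. 214.]
 [253. 263.]
 [266. 318.]
 [316. 348.]
 [373. 337.]]
```

View pics/w5.png

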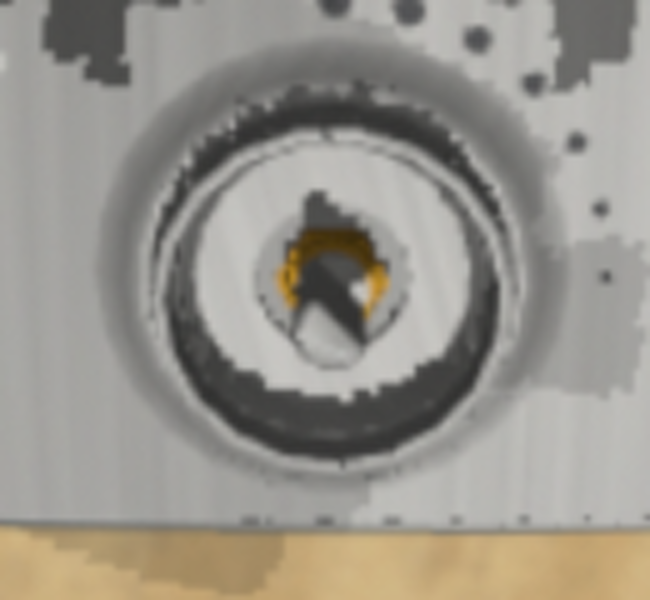

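The bezel rim (crop x 155–515, y 130–468) and hole match the prediction for a nested bezel to within about 1 mm. On to the knob, camera above it.

Converted, -0.0433 m is -0.0541, -0.0177 m is -0.0221.

Call:
{"op": "creep_tool", "data": {"rows": "0.07 -0.0541 -0.0221 0.0064 0 0 0;0.07 -0.0541 -0.0221 0.0064 0 0 0;0.07 -0.0541 -0.0221 0.0064 0 0 0;0.07 -0.0541 -0.0221 0.0064 0 0 0;0.07 -0.0541 -0.0221 0.0064 0 0 0;0.07 -0.0541 -0.0221 0.0064 0 0 0;0.07 -0.0541 -0.0221 0.0064 0 0 0;0.06 0 0 0 0 0 0;0.06 0 0 0 0 0 0"}}

```text
clock: 10.02
tool_pos: [0.4749, -0.4036, 0.127]
eef_rot: [-3.14, -0.002, 1.754]
force: [-0.1, 1.1, -0.0]
opening: 0.0598
grasp_force: 0.0
```

```bash
python3 - <<'E'
from h import *
c=cam("wrist");f=c["frame"]
u,v=proj(c,(.4635,-.333,.02))[0].astype(int);u0,v0=max(u-65,0),max(v-60,0);print(u0,v0,c["C"])
cv2.imwrite("pics/w6.png",cv2.resize(f[v0:v0+120,u0:u0+130],None,fx=5,fy=5,interpolation=cv2.INTER_CUBIC))
np.save("w6.npy",c,allow_pickle=True)
E
```

```text
249 53 [ 0.46194336 -0.33198252  0.26939791]
```

View pics/w6.png

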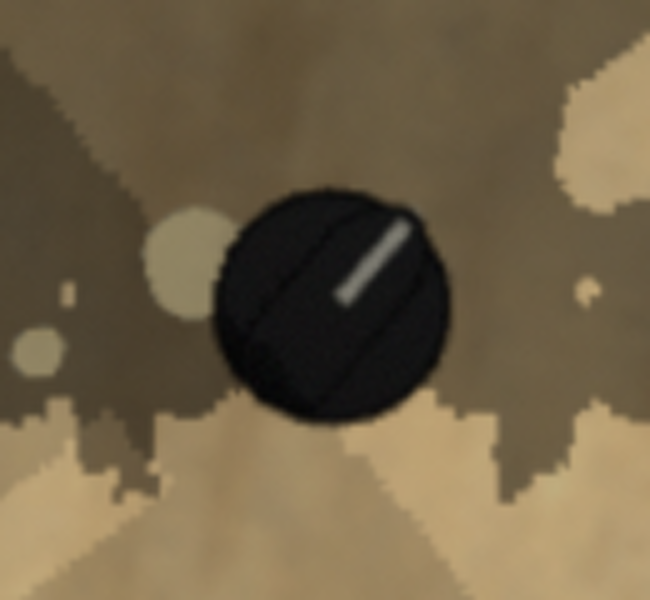

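The knob seen from straight above (5× crop, origin 249,53): skirt centre (332,305), white line running from (343,298) out to (407,225).

```bash
python3 - <<'E'
from h import *
c=np.load("w6.npy",allow_pickle=True).item();o=np.array([249,53.]);q=lambda x,y:o+(np.array([x,y])+.5)/5-.5
K=plane(c,[q(332.5,305.5),q(215,305),q(450,305)],.008);print(K.round(4))
a,b=plane(c,[q(343,298),q(407,225)],.034);print(a.round(4),b.round(4),"pointer yaw",np.arctan2(*(b-a)[1::-1]))
e=plane(c,[q(232,335),q(385,205),q(318,408),q(430,275)],.034)
print("bar edges yaw",[np.arctan2(*(e[i+1]-e[i])[1::-1]) for i in(0,2)],"top mid",((a+b)/2).round(4))
s=sensors.sense();print(s["tool_pos"],s["eef_rot"])
E
```

```text
[[ 0.4641 -0.3332  0.008 ]
 [ 0.4448 -0.3365  0.008 ]
 [ 0.4834 -0.3293  0.008 ]]
[ 0.4653 -0.3316  0.034 ] [ 0.4726 -0.3189  0.034 ] pointer yaw 1.0466991221031097
bar edges yaw [np.float64(0.8941384836182764), np.float64(1.0643052340201435)] top mid [ 0.4689 -0.3253  0.034 ]
[ 0.4752007  -0.40329275  0.12741993] [-3.14087599e+00 -1.29554975e-03  1.75429710e+00]
```

Converted, 0.0275 m is 0.0344, 0.0274 m is 0.0343, 0.1785 rad is 0.1136.

Call:
{"op": "creep_tool", "data": {"rows": "0.045 0 0 0 0 0 0.1136;0.045 0 0 0 0 0 0.1136;0.045 0 0 0 0 0 0.1136;0.045 0 0 0 0 0 0.1136;0.045 0.0344 -0.0284 0.025 0 0 0;0.045 0.0343 -0.0284 0.025 0 0 0;0.045 0 0 0 0 0 0;0.045 0 0 0 0 0 0"}}

```text
clock: 11.08
tool_pos: [0.4646, -0.3339, 0.0888]
eef_rot: [3.141, 0.0, 1.041]
force: [0.3, -1.2, 0.1]
opening: 0.0448
grasp_force: 0.0
```

```bash
python3 - <<'E'
from h import *
c=cam("wrist");s=sensors.sense();f=c["frame"]
print(s["tool_pos"],s["eef_rot"],"go",tool(np.array([.4641,-.3332,.0135])-s["tool_pos"]).round(4))
h=cv2.cvtColor(f,cv2.COLOR_BGR2HSV);u,v=proj(c,(.4641,-.3332,.034))[0].astype(int);print(u,v)
m=((h[...,1]<45)&(h[...,2]>90)).astype(np.uint8);o=np.zeros_like(m);w=np.s_[v-50:v+40,u-40:u+40];o[w]=m[w]
n,l,st,ce=cv2.connectedComponentsWithStats(o)
for i in range(1,n):
    if st[i,4]>10:
        p=np.argwhere(l==i)[:,::-1].astype(float);P=plane(c,p,.034);d=np.linalg.svd(P[:,:2]-P[:,:2].mean(0))[2][0]
        print(st[i],P.mean(0).round(4),np.arctan2(d[1],d[0]))
E
```

```text
[ 0.46462187 -0.3344068   0.08889069] [3.14002798e+00 3.27969320e-04 1.04027742e+00] go [ 0.0008 -0.0012  0.0754]
311 220
[309 197   5  23 106] [ 0.4687 -0.3253  0.034 ] -2.072671059141891
```

Converted, 0.035 m is 0.0438, 0.0008 m is 0.001.

Call:
{"op": "creep_tool", "data": {"rows": "0.045 0.001 -0.0009 0.0438 0 0 0;0.045 0 0 0.0375 0 0 0;0.045 0 0 0.013 0 0 0;0.045 0 0 0 0 0 0;0.01 0 0 0 0 0 0;0.01 0 0 0 0 0 0;0.01 0 0 0 0 0 0;0.01 0 0 0 0 0 0", "force": 60}}

```text
clock: 12.12
tool_pos: [0.4644, -0.3335, 0.0141]
eef_rot: [3.139, 0.0, 1.04]
force: [-0.3, -0.1, 7.0]
opening: 0.0148
grasp_force: 59.6
```

Converted, 0.0496 m is 0.062, -0.0163 m is -0.0204, 0.09 rad is 0.0573.

Call:
{"op": "creep_tool", "data": {"rows": "0.01 0 0 -0.0313 0 0 0;0.01 0 0 -0.0563 0 0 0;0.01 0 0 -0.0563 0 0 0.0573;0.01 0.062 -0.0204 0 0 0 0;0.01 0.062 -0.0204 0 0 0 0;0.01 0.062 -0.0204 0 0 0 0;0.01 0.062 -0.0204 0 0 0 0;0.01 0.062 -0.0204 0 0 0 0;0.01 0 0 0 0 0 0;0.01 0 0 0 0 0 0"}}

```text
clock: 13.38
tool_pos: [0.5416, -0.084, 0.128]
eef_rot: [3.141, 0.0, 0.95]
force: [0.1, -0.6, -1.4]
opening: 0.0146
grasp_force: 58.8
```

```bash
python3 - <<'E'
from h import *
c=cam("wrist");s=sensors.sense();f=c["frame"]
print(s["tool_pos"],s["eef_rot"],s["opening"],s["grasp_force"],"go",tool(np.array([.5424,-.0845,.0871])-s["tool_pos"]).round(4))
o=np.zeros(f.shape[:2],np.uint8);Z=s["tool_pos"][2]+.020
u,v=proj(c,s["tool_pos"]+[0,0,.02])[0].astype(int)
u0,v0=u-80,v-70;print(u0,v0)
cv2.imwrite("pics/w7.png",cv2.resize(f[v0:v0+120,u0:u0+160],None,fx=5,fy=5,interpolation=cv2.INTER_CUBIC))
E
```

```text
[ 0.54152124 -0.08450632  0.12796663] [3.14139839e+00 1.14296352e-04 9.49258298e-01] 0.014592680930885957 58.84924169629812 go [0.0005 0.0007 0.0409]
232 208
```

View pics/w7.png

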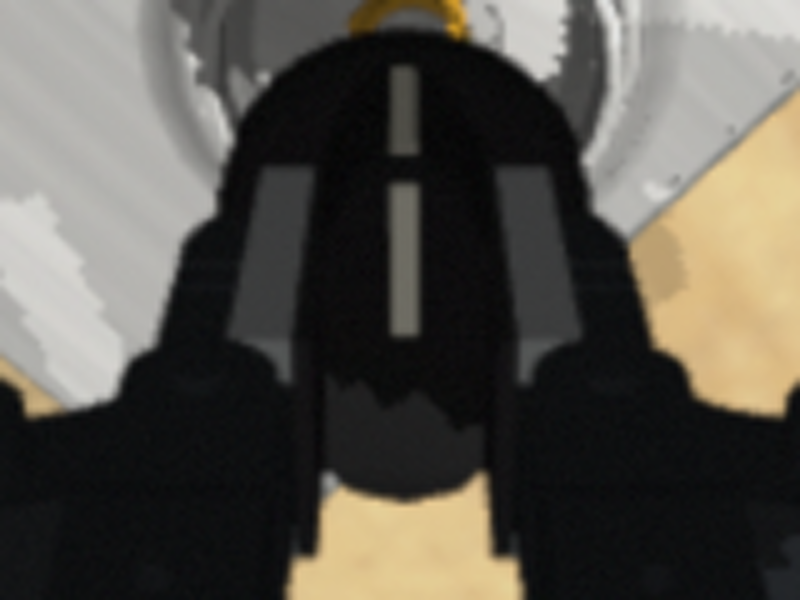

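The knob is square in the fingers, with the white line (x≈404) along the tool's x axis. I'll lower it to just above the spindle tip, then onto it.

Converted, 0.012 m is 0.015, 0.0005 m is 0.0006.

Call:
{"op": "creep_tool", "data": {"rows": "0.01 0.0006 0.0008 0.015 0 0 0;0.01 0 0 0.0125 0 0 0;0.01 0 0 0 0 0 0"}}

```text
clock: 13.8
tool_pos: [0.5417, -0.084, 0.1046]
eef_rot: [-3.139, 0.001, 0.949]
force: [-0.9, -0.3, -0.7]
opening: 0.0149
grasp_force: 58.8
```

Call:
{"op": "creep_tool", "data": {"rows": "0.01 0 0 0.0038 0 0 0;0.01 0 0 0.0025 0 0 0;0.01 0 0 0.0013 0 0 0"}}

```text
clock: 14.18
tool_pos: [0.5426, -0.0838, 0.0998]
eef_rot: [3.141, -0.0, 0.95]
force: [0.3, 0.2, -1.2]
opening: 0.0149
grasp_force: 58.8
```

Call:
{"op": "creep_tool", "data": {"rows": "0.01 0 0 0.0013 0 0 0;0.01 0 0 0.0013 0 0 0"}}

```text
clock: 14.42
tool_pos: [0.5426, -0.0838, 0.0979]
eef_rot: [3.141, -0.0, 0.95]
force: [0.0, -1.2, -1.3]
opening: 0.0144
grasp_force: 58.8
```

Converted, 0.004 m is 0.005, 0.003 m is 0.0038.

Call:
{"op": "creep_tool", "data": {"rows": "0.01 0 0 0.005 0 0 0;0.01 0 0 0.0038 0 0 0;0.01 0 0 0 0 0 0"}}

```text
clock: 14.8
tool_pos: [0.5424, -0.0838, 0.0905]
eef_rot: [-3.141, 0.0, 0.95]
force: [-0.3, -1.9, -2.3]
opening: 0.0146
grasp_force: 58.8
```

Call:
{"op": "creep_tool", "data": {"rows": "0.01 0 0 0.0025 0 0 0;0.01 0 0 0.0019 0 0 0;0.01 0 0 0 0 0 0;0.01 0 0 0 0 0 0"}}

```text
clock: 15.3
tool_pos: [0.5425, -0.0837, 0.0872]
eef_rot: [-3.142, 0.0, 0.95]
force: [0.9, -0.8, -2.2]
opening: 0.0148
grasp_force: 58.8
```

Converted, 0.001 m is 0.0013, 0.0005 m is 0.0006.

Call:
{"op": "creep_tool", "data": {"rows": "0.01 0 0 0.0013 0 0 0;0.01 0 0 0.0006 0 0 0;0.01 0 0 0 0 0 0;0.01 0 0 0 0 0 0"}}

```text
clock: 15.8
tool_pos: [0.5426, -0.0838, 0.0859]
eef_rot: [3.141, -0.0, 0.95]
force: [-0.9, -0.7, 4.4]
opening: 0.0148
grasp_force: 59.5
```

Call:
{"op": "creep_tool", "data": {"rows": "0.01 0 0 0.0013 0 0 0;0.01 0 0 0.0013 0 0 0;0.01 0 0 0 0 0 0"}}

```text
clock: 16.18
tool_pos: [0.5426, -0.0838, 0.0839]
eef_rot: [3.141, -0.0, 0.95]
force: [-1.5, -2.2, 6.0]
opening: 0.0146
grasp_force: 59.7
```

Spring contact felt, so I press to the stop.

The manual's scale: shifts go in shares of 0.8 m and turns go in shares of pi/2 rad. Converting my numbers, 0.001 m is 0.0013.

Call:
{"op": "creep_tool", "data": {"rows": "0.01 0 0 0.0013 0 0 0;0.01 0 0 0.0013 0 0 0;0.01 0 0 0 0 0 0"}}

```text
clock: 16.55
tool_pos: [0.5427, -0.0838, 0.082]
eef_rot: [3.141, -0.0, 0.95]
force: [-2.1, -0.5, 7.5]
opening: 0.0145
grasp_force: 60.1
```

Call:
{"op": "creep_tool", "data": {"rows": "0.01 0 0 0.001 0 0 0;0.01 0 0 0 0 0 0;0.01 0 0 0 0 0 0"}}

```text
clock: 16.92
tool_pos: [0.5428, -0.0838, 0.0818]
eef_rot: [3.141, -0.0, 0.95]
force: [-4.1, -1.1, 12.8]
opening: 0.0148
grasp_force: 61.0
```

Converted, 0.0004 m is 0.0005.

Call:
{"op": "creep_tool", "data": {"rows": "0.01 0 0 0.0005 0 0 0;0.01 0 0 0 0 0 0;0.01 0 0 0 0 0 0;0.01 0 0 0 0 0 0"}}

```text
clock: 17.42
tool_pos: [0.5428, -0.0838, 0.0817]
eef_rot: [3.141, -0.0, 0.95]
force: [-5.7, -0.7, 17.2]
opening: 0.0148
grasp_force: 61.4
```

```bash
python3 - <<'E'
from h import *
c=cam("wrist");f=c["frame"];v0=170
cv2.imwrite("pics/w8.png",cv2.resize(f[130:290,210:420],None,fx=3.7,fy=3.7,interpolation=cv2.INTER_CUBIC))
E
```

```text
(no output)
```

View pics/w8.png

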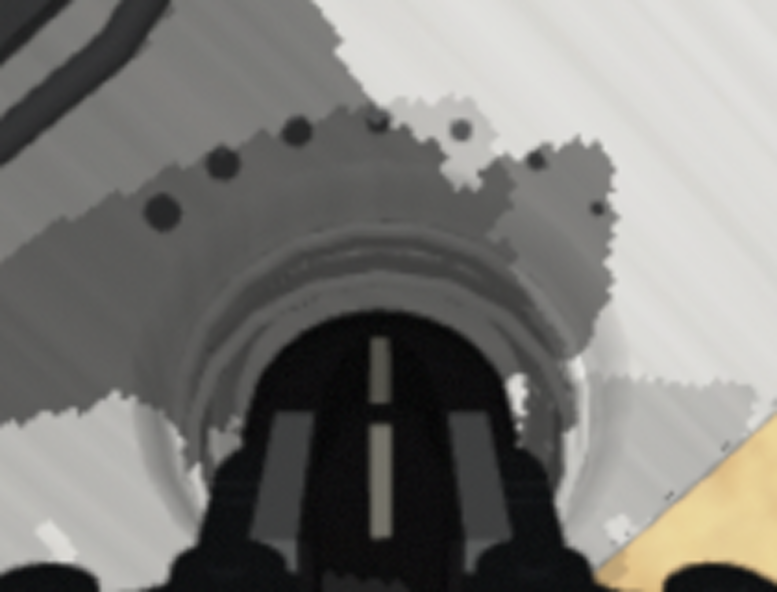

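The picture shows the knob centred at (380,400), sunk into the nested bezel with the pointer to the flat. At 17 N with the stop reached, I'm handing it in.

```bash
python3 -c "
from bench import robot
print(robot.sign_off())"
```

```text
the job is handed in; nothing more can be done
None
```

The job is handed in, verdict not shown: the bezel lies nested in the seat, and the knob is fully home on the spindle's flat and still held pressed against the stop at about 17 N, at 17.4 s on the clock.

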